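# Tip the nuts out of the yellow hardware tub

### The arm

A 7-joint arm with a two-finger parallel gripper is mounted at the origin on the work surface. World frame = base frame: x ahead of the robot, y to its left, z up, the work surface at z = 0. Lengths are in m, angles in rad, forces in N, time in s.
With the tool pointing down it reaches from about 0.35 to 0.9 m from the base axis. Payload 8.1 kg.
Tool frame: the origin (TCP) lies at the very end of the fingers, on their centre line; the grasp point (between the pads) lies 19 mm behind it; z points along the fingers, x is the direction in which the jaws open and shut, and the axes are right-handed (so a half turn about z gives the same grasp; the last joint's range is limited). The gripper opens to 92 mm and grips with 3 to 60 N. Pads are 19 mm wide; open, the fingers measure 130 mm over their backs; the gripper's body (75 mm by 190 mm) begins 47 mm behind the grasp point.
Start: joints at [1.096, 0.434, 0.025, 1.573, -0.012, 1.134, -0.075], TCP at [0.227, -0.582, 0.227] pointing down, gripper open.
Joint ranges: [-2.62, 2.62], [-0.44, 2.09], [-1.27, 1.32], [0.08, 2.57], [-1.32, 4.46], [0.12, 2], [-2.74, 2.74]. Speed limits (rad/s): [2.22, 2.22, 3.01, 3.01, 3.14, 3.14, 3.14].

### API

Orientations are given as a unit quaternion [x, y, z, w].
In Python, from rig import r gives the robot as it stands.
- The arm moves only by the tool carry_out, never from a script. Its argument "commands" is a list that holds one entry, the list of rows, each a list of 6 numbers: the shift along the tool's x, y, z each as a share of 250 mm, from -1 to 1, then the turn, a rotation vector about the tool's x, y, z each as a share of 60 degrees, from -1 to 1. A call has 1 to 12 rows; each row is the pose to reach, as a shift and turn from the pose commanded when the call began, along the tool's axes at that moment; what a row does not reach only later rows make up. A row lasts 1/12 s, in which the tool goes at most 41.7 mm and 7.16 degrees, less where a joint would pass 70% of its speed; a pose out of reach is approached as far as the arm can. A call with a number of a shift or a turn outside -1 to 1 is refused whole. A call with a gripper value outside its range is refused whole. "grip" is the gripper command: -1 is shut, 1 is fully open, values between are in proportion, set as the call begins (left out, the last holds). The fingers move at their own pace and stop on an object; "grip_force" is the grip in N (left out, the last holds). Time passes only in rows, so rows that repeat a pose let the fingers close. It gives the time, the measured TCP pose, the force and the opening at its end, in the units of the state.
- r.state(): the state, without advancing time (a new reading comes with each control period).
- r.capture(name): name is "scene" or "top" or "wrist"; returns the picture (384x512x3 uint8, red, green, blue); there is no depth.
- r.get_calibration(name): a dict with "vertical_fov" (degrees; the focal length in pixels is half the picture's height over the tangent of half this angle, whatever the lens; pixels are square), "cx", "cy" (the principal point, pixels), "k1" (the pictures are not rectified: a ray, as slopes to the right and down, at radius r is drawn at 1 + k1 r^2 times it, then the intrinsics apply), "rvec" (rotation vector, rad) and "tvec" (3), from world to camera coordinates, as OpenCV has them; the wrist camera has in their place "T_tool_cam" (4x4, takes a point from camera to tool coordinates, whose origin is the TCP and whose axes are the tool frame's). Camera axes: x right, y down, z forward; pixel columns grow to the right and rows downward; lengths in m; the calibration is good to about 2 mm. A picture is of the moment at which its call begins: read the wrist's pose just before it. get_calibration takes no time and is no camera call.
- r.hand_in(): hands the job in, once; it reports no verdict.
The state is a dict: "time": time; "joint_pos": joint angles; "qd": joint speeds; "joint_efforts": joint torques, N m; "eef_pos": TCP position; "tcp_rot": TCP orientation; "contact_force": force on the tool from outside, world axes, zero at the start; "ft_torque": the same for the moment, N m; "opening": opening from 0.0 (shut) to 1.0 (fully open).
Only numpy, scipy, OpenCV 4.12 (cv2) and the standard library are available. Lean on these libraries where they do the work, as an engineer would, in place of code of your own. Each camera call takes 0.05 s, during which the arm holds its last target. There are 200 camera calls.

### The job

Two big hex nuts are in the yellow lidded tub on its tipping stand. Swing the yellow lid fully back by its black tab, past its snap point so that it stays open, and only then tip the yellow tub over by the black tab on its side so that both nuts land in the green tray beside it; leave the nuts lying in the tray and the yellow lid open. Leave the blue tub shut.

Things in the scene. Friction and masses are not known exactly. Their poses are not given: they have to be found in the camera images.
- yellow_lid (a joint): Angle of the yellow tub's lid, rad: 0 shut, 2.8 fully back at its stop. A snap spring pulls it shut below about 1.7 and throws it open to the stop above that, where it stays; let go past 2.0. Lifting takes about 1 N at its tab. Plate 100 mm long (tab edge to hinge), 88 wide, 6 thick. Its tab faces the robot. The blue lid is alike.
- lid_tab (a point): Grip point on the yellow lid's black tab, a bar 38 mm long, 18 wide, 10 thick, out from the middle of the lid's free edge; the point is 26 mm beyond the edge, 75 mm over the table when shut. Axes turn with the lid: x to the hinge, y along it (across the 18 mm), z out of its top. The hinge line is along y through (126, 0, -3) mm; opening is positive about +y: the tab rises and goes over.
- yellow_tub (a joint): Tip angle of the yellow tub, rad: 0 level, 2.35 fully tipped. A stiff hinge: stays where left; takes up to 4 N at its tab. The nuts slide out from about 1.6 to 2.2, over the rim on the green tray's side. Tub with lid 100 x 90 mm, 66 high, underside 12 mm over the table, on a grey stand 128 mm wide. The blue tub is alike, with a grey tray.
- tip_tab (a point): Grip point on the yellow tub's black tipping tab, a bar 38 mm long, 18 wide, 10 thick, out from the side away from the tray; the point is 26 mm off the wall, 66 mm over the table when level. Axes turn with the tub: x across the 18 mm, y outward, z up when level. The tipping axis is along x through (0, -116, 0) mm; tipping is positive about +x: the tab rises and goes over to the tray.
- tray: Green open steel tray, fixed, 160 by 140 mm, 35 mm high, walls 4 mm. Origin at the centre of its underside; x the 160 mm side, y the 140 mm side, z up.
- nut_a: Steel hex nut, 33 mm across corners, 16 mm thick, 60 g, lying in the yellow tub (hidden while its lid is shut). Origin at its centre, z along its bore.
- nut_b: A second nut, the same as the first, beside it.
- blue_lid (a joint): Angle of the blue tub's lid, rad: 0 shut, 2.8 fully back. Not to be opened.
Things that resemble listed ones, but are neither listed nor needed, are in the scene too. There is more than one size of the tray; the job needs the larger.

How it is judged:
On the way, in this order (a step that is already met when the one before it is completed fails the run):
1. the yellow lid is fully back (over 2.5 rad) while the tub is still level (under 0.25 rad) (value of joint yellow_lid above 2.5 rad and value of joint yellow_tub below 0.25 rad), for 0.2 s.
2. the yellow tub is tipped over (beyond 1.5 rad) with its lid fully back (value of joint yellow_tub above 1.5 rad and value of joint yellow_lid above 2.3 rad), for 0.1 s.
At the end, for the whole second after the job is handed in: Both nuts lie at rest inside the green tray (centres within its outline and below its rim), the yellow lid is still fully back (over 2.3 rad) and the blue lid is shut (under 0.3 rad); the yellow tub may be left tipped or swung level again (value of joint yellow_lid above 2.3 rad and value of joint blue_lid below 0.3 rad and x of nut_a in the frame of tray between -0.08 and 0.08 m and y of nut_a in the frame of tray between -0.07 and 0.07 m and z of each of nut_a, nut_b in the frame of tray below 0.035 m and linear speed of each of nut_a, nut_b below 0.05 m/s and x of nut_b in the frame of tray between -0.08 and 0.08 m and y of nut_b in the frame of tray between -0.07 and 0.07 m); the robot touches nothing.
It fails at once if the yellow tub is tipped (over 0.4 rad) while its lid is not fully back (under 2.2 rad) (value of joint yellow_tub above 0.4 rad and value of joint yellow_lid below 2.2 rad).
It fails at once if the blue tub's lid is opened (over 0.5 rad) (value of joint blue_lid above 0.5 rad).
It also fails if it takes over 58 s, if anything falls off the work surface, if the arm or the gripper's body presses on something with over 40 N, if the wrist force passes 120 N, or if a joint passes its speed limit or range.

## Working session

There is one attempt and no reset: what is moved stays moved. The work goes in short steps, Python scripts to look and compute and a tool call to move; the robot and the scene stay as the last step left them, time stands still between calls to the robot, and variables do not carry over. Pictures are saved under pics/ and viewed, about 8 in all and at most 12, crops included, and the job is handed in when it is done.

Besides the shell and the picture viewer there is one more tool, called after ">>>" by a JSON object that holds its "method" and its "body". carry_out: Moves the arm, as the interface text tells. Shift numbers are shares of 250 mm and turn numbers shares of 60 degrees, none past 1 either way. Its arguments: {"type":"object","properties":{"commands":{"type":"array","items":{"type":"array","items":{"type":"array","items":{"type":"number"}}}},"grip":{"type":"number"},"grip_force":{"type":"number"}},"required":["commands"]}

```bash
mkdir -p pics; ls; python3 - <<'E'
from rig import r
import cv2,numpy as np
print(r.state())
for n in("scene","top","wrist"):
    print(n,r.get_calibration(n))
a=r.capture("scene");b=r.capture("top")
cv2.imwrite("pics/scene.png",a[:,:,::-1]);cv2.imwrite("pics/top.png",b[:,:,::-1])
E
```

```text
pics
{'time': 0.0, 'joint_pos': array([ 1.09639027,  0.43523727,  0.02497583,  1.57412199, -0.01160135,
        1.13399731, -0.07510883]), 'qd': array([ 5.03823269e-04,  3.90824018e-05, -3.18940600e-04,  7.33814236e-04,
       -1.22370333e-03, -3.90752047e-04, -1.50357622e-03]), 'joint_efforts': array([-9.51898869e-05, -6.67852736e+01,  9.84710902e-01, -3.14453602e+01,
       -6.05778024e-02,  4.29258286e-02,  2.02144670e-04]), 'eef_pos': array([ 0.22681438, -0.58182637,  0.22592651]), 'tcp_rot': array([ 8.25597153e-01, -5.64259413e-01, -7.06943581e-04, -3.94237190e-04]), 'contact_force': array([-0.4496948 ,  0.31846419,  0.20380481]), 'ft_torque': array([-0.01523492, -0.020541  ,  0.00478441]), 'opening': 0.995971804283033}
scene {'vertical_fov': 44.33288995693266, 'cx': 255.2848252208506, 'cy': 194.6067506976684, 'k1': -0.19208036690369343, 'rvec': array([ 2.25799821,  0.54785621, -0.22973603]), 'tvec': array([-0.41125312, -0.10626595,  1.45224407])}
top {'vertical_fov': 57.01633417296055, 'cx': 255.45401222229054, 'cy': 194.84421533901153, 'k1': -0.07665604686150128, 'rvec': array([ 2.22162388, -2.15375779,  0.10517661]), 'tvec': array([-0.04186654,  0.47364318,  0.76496089])}
wrist {'vertical_fov': 62.96526155880481, 'cx': 253.12164110790752, 'cy': 193.87663698821945, 'k1': -0.0062153484766519634, 'T_tool_cam': array([[ 9.99999395e-01,  4.91762894e-04, -9.83517460e-04,
        -8.88483228e-04],
       [-1.99373883e-04,  9.60687281e-01,  2.77632687e-01,
        -7.38511739e-02],
       [ 1.08138217e-03, -2.77632323e-01,  9.60686798e-01,
        -1.57481088e-01],
       [ 0.00000000e+00,  0.00000000e+00,  0.00000000e+00,
         1.00000000e+00]])}
```

View pics/scene.png

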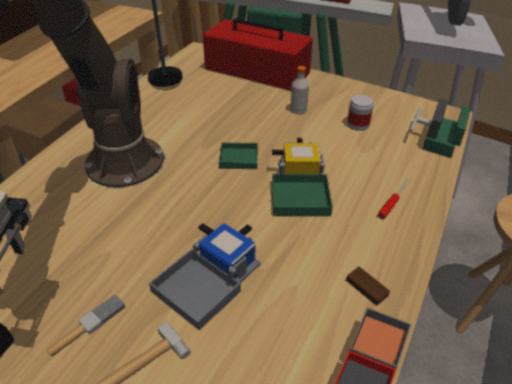

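View pics/top.png

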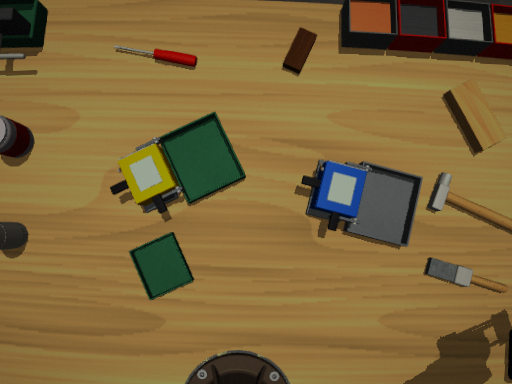

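The scene view shows the yellow tub with its larger green tray. In the top view the tub is at (147,174), the lid tab near (162,205), the tip tab near (119,187) and the tray at (203,157). I'll zoom in next.

```bash
cat > h.py <<'E'
import numpy as np,cv2
from scipy.spatial.transform import Rotation as R
def cam(r,n,st=None):
    c=r.get_calibration(n); f=192/np.tan(np.radians(c["vertical_fov"]/2))
    if n=="wrist":
        T=np.eye(4);T[:3,:3]=R.from_quat(st["tcp_rot"]).as_matrix();T[:3,3]=st["eef_pos"]
        M=np.linalg.inv(T@c["T_tool_cam"])
    else:
        M=np.eye(4);M[:3,:3]=R.from_rotvec(c["rvec"]).as_matrix();M[:3,3]=c["tvec"]
    return f,c["cx"],c["cy"],c["k1"],M
def px2w(C,uv,z):
    f,cx,cy,k,M=C;d=np.array([(uv[0]-cx)/f,(uv[1]-cy)/f]);s=d.copy()
    for _ in range(20): s=d/(1+k*(s@s))
    Rm,t=M[:3,:3],M[:3,3];o=-Rm.T@t;v=Rm.T@np.array([*s,1]);return o+v*(z-o[2])/v[2]
def w2px(C,p):
    f,cx,cy,k,M=C;q=M[:3,:3]@np.array(p)+M[:3,3];s=q[:2]/q[2];s=s*(1+k*(s@s));return s*f+[cx,cy]
E
python3 - <<'E'
import cv2
a=cv2.imread("pics/top.png")[100:230,100:260]
cv2.imwrite("pics/topc.png",cv2.resize(a,None,fx=5,fy=4.6,interpolation=cv2.INTER_CUBIC))
E
```

```text
(no output)
```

View pics/topc.png

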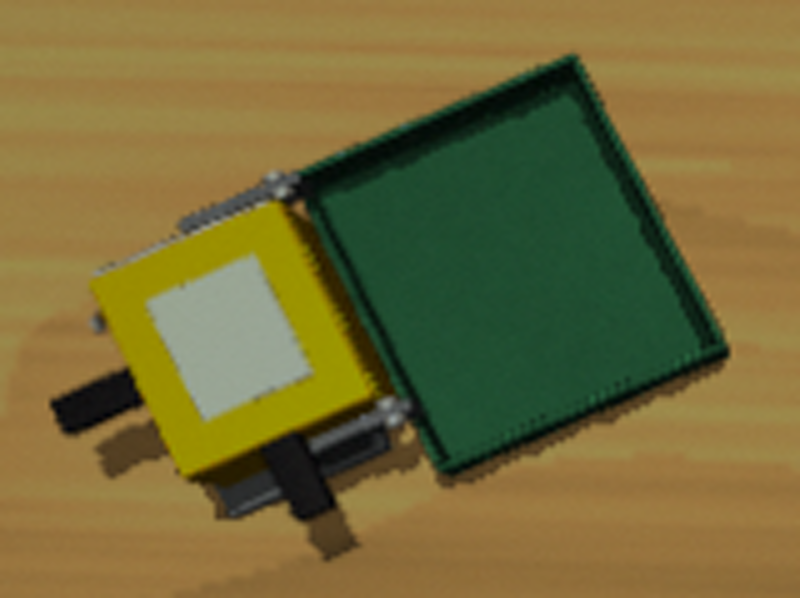

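The lid corners in the crop are (92,277), (278,200), (383,395) and (190,475). The lid tab tip is at about (318,510) and the tip tab end at about (60,417).

```bash
python3 - <<'E'
from rig import r
from h import *
C=cam(r,"top")
f=lambda u,v,z:px2w(C,(100+(u+.5)/5-.5,100+(v+.5)/4.6-.5),z)
L=[f(*p,.078) for p in((92,277),(278,200),(383,395),(190,475))]
T=[f(*p,.035) for p in((300,175),(573,57),(727,350),(447,470))]
for q in (L,T):
    q=np.array(q);print(q.round(4).tolist(),q.mean(0).round(4),[np.linalg.norm(q[i]-q[i-1]).round(4) for i in range(4)],
     [np.degrees(np.arctan2(*(q[i]-q[i-1])[1::-1])).round(1) for i in range(4)])
print(f(318,518,.075),f(302,522,.075),f(335,508,.075),"tip",f(52,402,.066),f(68,432,.066))
E
```

```text
[[0.534, 0.2619, 0.078], [0.5715, 0.1857, 0.078], [0.4841, 0.1372, 0.078], [0.4458, 0.2152, 0.078]] [0.5088 0.2    0.078 ] [np.float64(0.0998), np.float64(0.0849), np.float64(0.0999), np.float64(0.0869)] [np.float64(27.9), np.float64(-63.8), np.float64(-151.0), np.float64(116.2)]
[[0.5935, 0.1886, 0.035], [0.6552, 0.0704, 0.035], [0.5146, -0.0028, 0.035], [0.4538, 0.1167, 0.035]] [0.5543 0.0932 0.035 ] [np.float64(0.1571), np.float64(0.1334), np.float64(0.1585), np.float64(0.1342)] [np.float64(27.2), np.float64(-62.4), np.float64(-152.5), np.float64(117.0)]
[0.42842002 0.16204141 0.075     ] [0.42641819 0.16856783 0.075     ] [0.43311172 0.15523558 0.075     ] tip [0.47779178 0.27983432 0.066     ] [0.46426423 0.27209943 0.066     ]
```

```bash
cat >> h.py <<'E'
YAW=np.radians(27.6);EX=np.array([np.cos(YAW),np.sin(YAW),0]);EY=np.array([-EX[1],EX[0],0]);EZ=np.array([0,0,1.])
CEN=np.array([.509,.200,0]); LT=CEN-.076*EX+.075*EZ; TT=CEN+.071*EY+.066*EZ
def pose(gp,x,z,back=0):   # tool rot and TCP for a grasp point
    return gp+(.019-back)*z, R.from_matrix(np.c_[x,np.cross(z,x),z])
def rel(st,poses):
    R0=R.from_quat(st["tcp_rot"])
    for p,q in poses:
        row=np.r_[R0.inv().apply(p-st["eef_pos"])/.25,(R0.inv()*q).as_rotvec()/np.radians(60)]
        print(row.round(3).tolist(), "TCP",np.round(p,3))
def lidpose(th,tilt,back=0): # lid angle, tool tilt forward (rad)
    H=LT+.126*EX-.003*EZ
    d=np.array([-.126,.003]);gp=H+EX*(d[0]*np.cos(th)+d[1]*np.sin(th))+EZ*(-d[0]*np.sin(th)+d[1]*np.cos(th))
    return pose(gp,-EY,EX*np.sin(tilt)-EZ*np.cos(tilt),back)
E
python3 - <<'E'
from rig import r
from h import *
st=r.state();print(LT,TT)
q=lidpose(0,np.radians(40),.09)
rel(st,[(np.array([.42,-.25,.25]),R.from_quat(st["tcp_rot"])),q])
E
```

```text
[0.44164853 0.1647895  0.075     ] [0.47610598 0.26292045 0.066     ]
[-0.957, -1.202, -0.095, 0.0, 0.0, 0.0] TCP [ 0.42 -0.25  0.25]
[-2.45, -1.704, 0.39, 0.666, -0.035, -0.101] TCP [0.401 0.144 0.129]
```

>>> {"method": "carry_out", "body": {"commands": [[[-0.95,-1.0,-0.1,0,0,0],[-0.95,-1.0,-0.1,0,0,0],[-0.95,-1.0,-0.1,0,0,0],[-0.95,-1.0,-0.1,0,0,0],[-0.95,-1.0,-0.1,0,0,0],[-0.95,-1.0,-0.1,0,0,0],[-0.95,-1.0,-0.1,0,0,0],[-0.95,-1.0,-0.1,0,0,0],[-0.95,-1.0,-0.1,0,0,0],[-0.95,-1.0,-0.1,0,0,0]]], "grip": 0.1}}

```text
time: 0.93
eef_pos: [0.3756, -0.2663, 0.252]
tcp_rot: [0.828, -0.561, 0.0, -0.001]
contact_force: [0.5, -0.4, 0.0]
opening: 0.549
```

>>> {"method": "carry_out", "body": {"commands": [[[-1.0,-0.45,0,0,0,0],[-1.0,-0.45,0,0,0,0],[-1.0,-0.45,0,0,0,0],[-1.0,-0.45,0,0,0,0],[-1.0,-0.45,0,0,0,0],[-1.0,-0.45,0,0,0,0],[-1.0,-0.45,0,0,0,0],[-1.0,-0.45,0,0,0,0],[-1.0,-0.45,0,0,0,0]]]}}

```text
time: 1.68
eef_pos: [0.3877, 0.0036, 0.2516]
tcp_rot: [0.826, -0.563, -0.0, 0.0]
contact_force: [0.9, -1.4, -1.0]
opening: 0.552
```

```bash
python3 - <<'E'
from rig import r
from h import *
st=r.state();print(st["time"],st["eef_pos"],st["joint_pos"].round(2))
rel(st,[lidpose(0,np.radians(40),.09)])
E
```

```text
1.6833 [0.38774669 0.00362013 0.25157488] [ 0.28  0.05 -0.44  2.03  0.02  1.07 -1.37]
[-0.502, -0.255, 0.489, 0.666, -0.036, -0.099] TCP [0.401 0.144 0.129]
```

>>> {"method": "carry_out", "body": {"commands": [[[-0.5,-0.25,0.2,0.67,-0.03,-0.1],[-0.5,-0.25,0.2,0.67,-0.03,-0.1],[-0.5,-0.25,0.2,0.67,-0.03,-0.1],[-0.5,-0.25,0.2,0.67,-0.03,-0.1],[-0.5,-0.25,0.49,0.67,-0.03,-0.1],[-0.5,-0.25,0.49,0.67,-0.03,-0.1],[-0.5,-0.25,0.49,0.67,-0.03,-0.1],[-0.5,-0.25,0.49,0.67,-0.03,-0.1],[-0.5,-0.25,0.49,0.67,-0.03,-0.1],[-0.5,-0.25,0.49,0.67,-0.03,-0.1]]]}}

```text
time: 2.52
eef_pos: [0.393, 0.1457, 0.1964]
tcp_rot: [0.814, -0.492, 0.149, -0.272]
contact_force: [-0.2, 1.1, -0.0]
opening: 0.552
```

```bash
python3 - <<'E'
from rig import r
from h import *
st=r.state();print(st["time"],st["eef_pos"],st["joint_pos"].round(2))
rel(st,[lidpose(0,np.radians(40),.09),lidpose(0,np.radians(40))])
C=cam(r,"wrist",st);a=r.capture("wrist")[:,:,::-1].copy()
print([w2px(C,p).round() for p in (LT,CEN-.05*EX+.078*EZ,LT-.012*EX,TT)])
cv2.imwrite("pics/w1.png",a)
E
```

```text
2.5167 [0.39302082 0.14565178 0.19640275] [ 0.1  -0.1  -0.47  2.55 -1.19  0.14 -0.32]
[0.029, 0.137, 0.231, 0.064, 0.025, -0.007] TCP [0.401 0.144 0.129]
[0.039, 0.113, 0.59, 0.064, 0.025, -0.007] TCP [0.452 0.17  0.06 ]
[array([264., 214.]), array([264., 188.]), array([264., 226.]), array([198., 149.])]
```

View pics/w1.png

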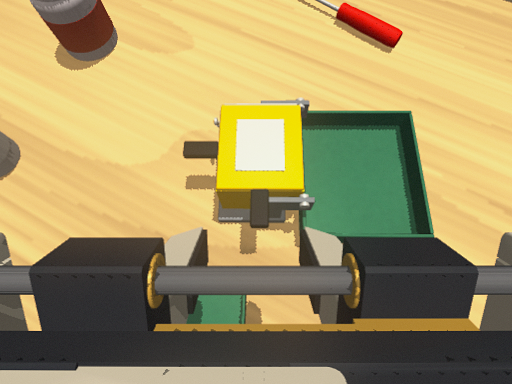

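The wrist view shows the yellow lid tab at about (259,208) and the tip tab at (184–217,149). Both are about 4 px (4 mm) left of my prediction. The arm is at the j4 and j6 limits, so I'll use less tilt.

```bash
sed -i 's/^CEN=np.array(\[.509,.200,0\])/CEN=np.array([.509,.200,0])+.0028*EY/' h.py; python3 - <<'E'
from rig import r
from h import *
st=r.state()
rel(st,[lidpose(0,np.radians(15),.09),lidpose(0,np.radians(15),.06)])
E
```

```text
[0.016, 0.011, 0.253, -0.354, 0.023, -0.001] TCP [0.424 0.159 0.144]
[0.019, 0.055, 0.365, -0.354, 0.023, -0.001] TCP [0.431 0.162 0.115]
```

>>> {"method": "carry_out", "body": {"commands": [[[0.016,0.01,0.1,-0.354,0.023,0],[0.016,0.01,0.1,-0.354,0.023,0],[0.016,0.01,0.1,-0.354,0.023,0],[0.016,0.01,0.25,-0.354,0.023,0],[0.016,0.01,0.25,-0.354,0.023,0],[0.016,0.01,0.25,-0.354,0.023,0],[0.016,0.01,0.25,-0.354,0.023,0],[0.016,0.01,0.25,-0.354,0.023,0]]]}}

```text
time: 3.23
eef_pos: [0.4268, 0.1582, 0.1441]
tcp_rot: [0.847, -0.515, 0.067, -0.109]
contact_force: [-0.2, -0.2, 0.7]
opening: 0.551
```

```bash
python3 - <<'E'
from rig import r
from h import *
st=r.state();print(st["time"],st["eef_pos"],st["joint_pos"].round(2))
rel(st,[lidpose(0,np.radians(15),.06),lidpose(0,np.radians(15))])
C=cam(r,"wrist",st);a=r.capture("wrist")[:,:,::-1].copy()
print([w2px(C,p).round() for p in (LT,CEN-.05*EX+.078*EZ,LT-.012*EX,TT)])
cv2.imwrite("pics/w2.png",a)
E
```

```text
3.2333 [0.4268438  0.15816024 0.14405185] [-0.04  0.18 -0.48  2.25  0.19  0.48 -1.76]
[-0.008, 0.008, 0.12, 0.006, -0.003, -0.003] TCP [0.431 0.162 0.115]
[-0.008, 0.007, 0.36, 0.006, -0.003, -0.003] TCP [0.445 0.17  0.057]
[array([252., 206.]), array([252., 172.]), array([252., 222.]), array([162., 110.])]
```

View pics/w2.png

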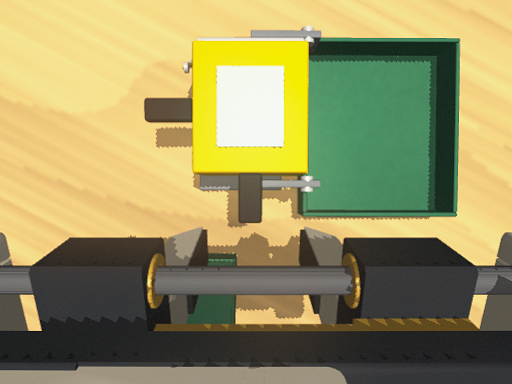

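The tab is now at x≈250 with its tip at row 222, within 2 px of the prediction. I'll descend and grip.

>>> {"method": "carry_out", "body": {"commands": [[[-0.008,0.008,0.12,0,0,0],[-0.008,0.008,0.2,0,0,0],[-0.008,0.008,0.28,0,0,0],[-0.008,0.008,0.36,0,0,0],[-0.008,0.008,0.36,0,0,0],[-0.008,0.008,0.36,0,0,0]]]}}

```text
time: 3.78
eef_pos: [0.4413, 0.1732, 0.0568]
tcp_rot: [0.849, -0.512, 0.065, -0.111]
contact_force: [0.3, 0.6, -0.1]
opening: 0.551
```

>>> {"method": "carry_out", "body": {"commands": [[[0,0,0,0,0,0],[0,0,0,0,0,0],[0,0,0,0,0,0],[0,0,0,0,0,0],[0,0,0,0,0,0],[0,0,0,0,0,0]]], "grip": -1, "grip_force": 10}}

```text
time: 4.28
eef_pos: [0.4438, 0.171, 0.0582]
tcp_rot: [0.848, -0.514, 0.067, -0.111]
contact_force: [11.8, -17.4, 2.0]
opening: 0.2
```

```bash
python3 - <<'E'
from rig import r
from h import *
st=r.state();print(st["time"],st["eef_pos"],st["joint_pos"].round(2),st["opening"],st["contact_force"])
t=np.radians
for i in range(1,13):
    th=2.15*i/12; rel(st,[lidpose(th,t(15-40*i/12))])
E
```

```text
4.2833 [0.44377682 0.17099717 0.0581796 ] [-0.24  0.35 -0.29  2.32  0.44  0.24 -2.01] 0.20048546576213924 [ 11.78835835 -17.4066333    1.98055837]
[0.007, -0.028, -0.078, -0.054, 0.001, -0.002] TCP [0.446 0.17  0.079]
[0.007, -0.071, -0.155, -0.11, 0.001, -0.002] TCP [0.451 0.173 0.1  ]
[0.006, -0.126, -0.223, -0.165, 0.001, -0.002] TCP [0.459 0.177 0.12 ]
[0.006, -0.193, -0.279, -0.221, 0.001, -0.002] TCP [0.47  0.183 0.138]
[0.006, -0.269, -0.322, -0.277, 0.001, -0.002] TCP [0.484 0.19  0.153]
[0.006, -0.351, -0.35, -0.332, 0.001, -0.002] TCP [0.5   0.198 0.165]
[0.006, -0.437, -0.363, -0.388, 0.001, -0.002] TCP [0.517 0.208 0.174]
[0.006, -0.523, -0.359, -0.443, 0.001, -0.002] TCP [0.536 0.217 0.179]
[0.005, -0.606, -0.34, -0.499, 0.001, -0.002] TCP [0.555 0.227 0.179]
[0.005, -0.685, -0.306, -0.554, 0.001, -0.002] TCP [0.574 0.237 0.176]
[0.005, -0.756, -0.258, -0.61, 0.001, -0.002] TCP [0.592 0.246 0.169]
[0.005, -0.817, -0.198, -0.665, 0.001, -0.002] TCP [0.608 0.255 0.159]
```

>>> {"method": "carry_out", "body": {"commands": [[[0.014,0,0,0,0,0],[0.014,0,0,0,0,0],[0.014,-0.012,-0.04,-0.027,0,0],[0.014,-0.028,-0.078,-0.054,0,0],[0.014,-0.05,-0.117,-0.082,0,0],[0.014,-0.071,-0.155,-0.11,0,0],[0.014,-0.098,-0.19,-0.138,0,0],[0.014,-0.126,-0.223,-0.165,0,0],[0.014,-0.16,-0.252,-0.193,0,0],[0.014,-0.193,-0.279,-0.221,0,0],[0.014,-0.193,-0.279,-0.221,0,0]]]}}

```text
time: 5.2
eef_pos: [0.4697, 0.1836, 0.1385]
tcp_rot: [0.856, -0.517, 0.006, -0.012]
contact_force: [-4.6, -8.3, 7.9]
opening: 0.196
```

```bash
python3 - <<'E'
from rig import r
from h import *
st=r.state();print(st["time"],st["eef_pos"],st["joint_pos"].round(2),st["opening"],st["contact_force"])
t=np.radians
for i in np.arange(4,12.6,.5):
    th=2.15*i/12; rel(st,[lidpose(th,t(15-40*i/12))])
E
```

```text
5.2 [0.46970779 0.18356974 0.13852157] [-0.1   0.37 -0.47  1.96  0.22  0.83 -1.79] 0.19550212852316753 [-4.64432764 -8.29759491  7.92137983]
[0.003, 0.0, 0.002, 0.003, 0.003, 0.003] TCP [0.47  0.183 0.138]
[0.003, -0.03, -0.029, -0.025, 0.003, 0.003] TCP [0.477 0.186 0.146]
[0.003, -0.063, -0.057, -0.053, 0.003, 0.003] TCP [0.484 0.19  0.153]
[0.003, -0.099, -0.082, -0.081, 0.003, 0.003] TCP [0.492 0.194 0.16 ]
[0.003, -0.137, -0.104, -0.108, 0.003, 0.003] TCP [0.5   0.198 0.165]
[0.004, -0.176, -0.122, -0.136, 0.003, 0.003] TCP [0.508 0.203 0.17 ]
[0.004, -0.217, -0.136, -0.164, 0.003, 0.003] TCP [0.517 0.208 0.174]
[0.004, -0.259, -0.146, -0.192, 0.003, 0.003] TCP [0.527 0.212 0.177]
[0.004, -0.301, -0.153, -0.219, 0.003, 0.003] TCP [0.536 0.217 0.179]
[0.004, -0.344, -0.155, -0.247, 0.002, 0.003] TCP [0.545 0.222 0.18 ]
[0.004, -0.387, -0.153, -0.275, 0.002, 0.003] TCP [0.555 0.227 0.179]
[0.004, -0.43, -0.148, -0.303, 0.002, 0.003] TCP [0.564 0.232 0.178]
[0.004, -0.472, -0.139, -0.331, 0.002, 0.003] TCP [0.574 0.237 0.176]
[0.004, -0.513, -0.125, -0.358, 0.002, 0.003] TCP [0.583 0.242 0.173]
[0.005, -0.552, -0.108, -0.386, 0.002, 0.003] TCP [0.592 0.246 0.169]
[0.005, -0.59, -0.088, -0.414, 0.002, 0.003] TCP [0.6   0.251 0.164]
[0.005, -0.625, -0.064, -0.442, 0.002, 0.003] TCP [0.608 0.255 0.159]
[0.005, -0.659, -0.037, -0.469, 0.002, 0.003] TCP [0.616 0.259 0.152]
```

>>> {"method": "carry_out", "body": {"commands": [[[0.006,-0.03,-0.029,-0.025,0,0],[0.006,-0.063,-0.057,-0.053,0,0],[0.006,-0.099,-0.082,-0.08,0,0],[0.006,-0.137,-0.104,-0.108,0,0],[0.006,-0.176,-0.122,-0.136,0,0],[0.006,-0.217,-0.136,-0.164,0,0],[0.006,-0.259,-0.146,-0.192,0,0],[0.006,-0.301,-0.153,-0.22,0,0],[0.006,-0.344,-0.155,-0.247,0,0],[0.006,-0.387,-0.153,-0.275,0,0],[0.006,-0.387,-0.153,-0.275,0,0]]]}}

```text
time: 6.12
eef_pos: [0.5563, 0.2281, 0.1782]
tcp_rot: [0.849, -0.512, -0.068, 0.11]
contact_force: [1.9, -3.8, 7.1]
opening: 0.199
```

```bash
python3 - <<'E'
from rig import r
from h import *
st=r.state();print(st["time"],st["eef_pos"],st["joint_pos"].round(2),st["opening"],st["contact_force"])
t=np.radians
for i in np.arange(9,13.6,.5):
    th=2.15*i/12; rel(st,[lidpose(th,t(15-40*i/12))])
E
```

```text
6.1167 [0.55626074 0.22814712 0.17824681] [-0.23  0.64 -0.42  1.42  0.22  1.39 -1.76] 0.1992149365069082 [ 1.87503246 -3.81921031  7.14792811]
[0.001, 0.007, -0.003, -0.002, 0.002, 0.004] TCP [0.555 0.227 0.179]
[0.001, -0.035, -0.01, -0.03, 0.002, 0.004] TCP [0.564 0.232 0.178]
[0.001, -0.078, -0.012, -0.058, 0.002, 0.004] TCP [0.574 0.237 0.176]
[0.002, -0.121, -0.011, -0.086, 0.002, 0.004] TCP [0.583 0.242 0.173]
[0.002, -0.163, -0.006, -0.113, 0.002, 0.005] TCP [0.592 0.246 0.169]
[0.002, -0.205, 0.003, -0.141, 0.002, 0.005] TCP [0.6   0.251 0.164]
[0.002, -0.246, 0.016, -0.169, 0.002, 0.005] TCP [0.608 0.255 0.159]
[0.002, -0.286, 0.033, -0.197, 0.002, 0.005] TCP [0.616 0.259 0.152]
[0.003, -0.324, 0.053, -0.224, 0.002, 0.005] TCP [0.623 0.263 0.145]
[0.003, -0.36, 0.077, -0.252, 0.002, 0.005] TCP [0.629 0.266 0.137]
```

>>> {"method": "carry_out", "body": {"commands": [[[0,-0.037,-0.01,-0.03,0,0],[0,-0.08,-0.012,-0.058,0,0],[0,-0.122,-0.011,-0.086,0,0],[0,-0.165,-0.006,-0.113,0,0],[0,-0.207,0.003,-0.141,0,0],[0,-0.248,0.016,-0.169,0,0],[0,-0.288,0.033,-0.197,0,0],[0,-0.288,0.033,-0.197,0,0]]]}}

```text
time: 6.78
eef_pos: [0.6155, 0.2588, 0.1493]
tcp_rot: [0.833, -0.502, -0.121, 0.198]
contact_force: [4.3, -5.3, -0.9]
opening: 0.194
```

>>> {"method": "carry_out", "body": {"commands": [[[0,0,0,0,0,0],[0,0,0,0,0,0],[0,0,0,0,0,0],[0,0,0,0,0,0],[0,0,-0.15,0,0,0],[0,0,-0.3,0,0,0],[0,0,-0.4,0,0,0],[0,0,-0.4,0,0,0]]], "grip": 0.1}}

```text
time: 7.45
eef_pos: [0.6551, 0.2821, 0.2465]
tcp_rot: [0.835, -0.502, -0.12, 0.193]
contact_force: [-0.1, 0.6, 0.3]
opening: 0.547
```

```bash
python3 - <<'E'
from rig import r
from h import *
st=r.state();print(st["time"],st["eef_pos"],st["joint_pos"].round(2),st["opening"],st["contact_force"])
a=r.capture("wrist");b=r.capture("top")[80:240,70:283]
cv2.imwrite("pics/w3.png",np.hstack([cv2.resize(a,(400,300)),cv2.resize(b,(400,300))])[:,:,::-1])
# tip tab approach: tool x along -EX? choose nearest
R0=R.from_quat(st["tcp_rot"])
print(R0.as_matrix().round(2))
E
```

```text
7.45 [0.65514991 0.28205027 0.24645409] [-0.38  0.95 -0.31  0.68  0.2   1.99 -1.67] 0.5471465942686776 [-0.09763998  0.583107    0.27209739]
[[ 0.47 -0.79 -0.39]
 [-0.88 -0.42 -0.2 ]
 [-0.01  0.44 -0.9 ]]
```

View pics/w3.png

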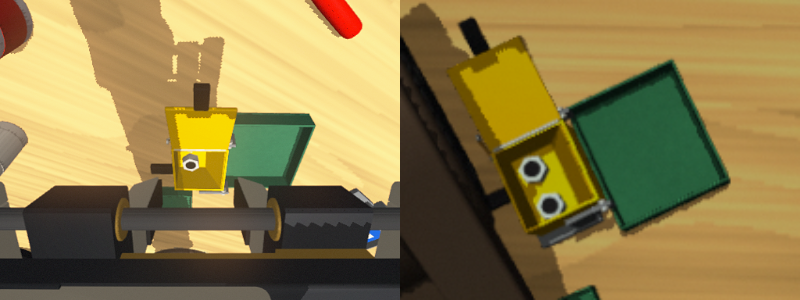

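The lid stays fully back and both nuts are visible in the tub. Next is the tip tab, with the tool turned by 90°.

```bash
cat >> h.py <<'E'
def tippose(th,tilt=0,back=0):
    A=TT-.116*EY
    return pose(A+.116*(EY*np.cos(th)+EZ*np.sin(th)),EX,-EY*np.sin(tilt)-EZ*np.cos(tilt),back)
E
python3 - <<'E'
from rig import r
from h import *
st=r.state()
rel(st,[tippose(0,0.15,.15),tippose(0,0.15,.1)])
E
```

```text
[-0.357, 0.508, 0.463, 0.231, 0.456, -1.429] TCP [0.466 0.283 0.196]
[-0.326, 0.419, 0.64, 0.231, 0.456, -1.429] TCP [0.469 0.276 0.146]
```

>>> {"method": "carry_out", "body": {"commands": [[[-0.1,0.1,0,0.02,0.04,-0.12],[-0.36,0.5,0.35,0.115,0.228,-0.715],[-0.36,0.5,0.35,0.115,0.228,-0.715],[-0.36,0.5,0.35,0.115,0.228,-0.715],[-0.36,0.5,0.35,0.115,0.228,-0.715],[-0.36,0.5,0.35,0.115,0.228,-0.715],[-0.36,0.5,0.35,0.115,0.228,-0.715],[-0.36,0.5,0.35,0.115,0.228,-0.715],[-0.36,0.5,0.35,0.115,0.228,-0.715],[-0.36,0.5,0.35,0.115,0.228,-0.715]]]}}

```text
time: 8.38
eef_pos: [0.4781, 0.2885, 0.219]
tcp_rot: [0.977, -0.145, -0.057, 0.147]
contact_force: [-0.6, 0.5, 0.3]
opening: 0.554
```

```bash
python3 - <<'E'
from rig import r
from h import *
st=r.state();print(st["time"],st["eef_pos"],st["joint_pos"].round(2))
rel(st,[tippose(0,0.15,.15),tippose(0,0.15,.1)])
E
```

```text
8.3833 [0.47807265 0.28847911 0.21899003] [-0.36  0.58 -0.56  1.47  0.35  1.5  -1.27]
[-0.034, 0.006, 0.103, 0.118, 0.232, -0.717] TCP [0.466 0.283 0.196]
[0.001, -0.034, 0.296, 0.118, 0.232, -0.717] TCP [0.469 0.276 0.146]
```

>>> {"method": "carry_out", "body": {"commands": [[[-0.03,0,0.1,0.118,0.232,-0.717],[-0.03,0,0.1,0.118,0.232,-0.717],[-0.03,0,0.1,0.118,0.232,-0.717],[-0.03,0,0.1,0.118,0.232,-0.717],[-0.03,0,0.1,0.118,0.232,-0.717],[-0.03,0,0.1,0.118,0.232,-0.717],[-0.03,0,0.1,0.118,0.232,-0.717],[-0.03,0,0.1,0.118,0.232,-0.717],[-0.03,0,0.1,0.118,0.232,-0.717]]]}}

```text
time: 9.13
eef_pos: [0.4674, 0.284, 0.1959]
tcp_rot: [0.969, 0.237, 0.018, 0.072]
contact_force: [-0.8, 0.3, -0.4]
opening: 0.549
```

```bash
python3 - <<'E'
from rig import r
from h import *
st=r.state();print(st["time"],st["eef_pos"],st["joint_pos"].round(2))
rel(st,[tippose(0,0.15,.1),tippose(0,0.15)])
C=cam(r,"wrist",st);a=r.capture("wrist")[:,:,::-1].copy()
print([w2px(C,p).round() for p in (TT,TT+.012*EY,TT-.026*EY)])
cv2.imwrite("pics/w4.png",a)
E
```

```text
9.1333 [0.46736927 0.28400523 0.19593008] [-0.19  0.46 -0.77  1.75  0.5   1.16 -0.66]
[-0.008, 0.001, 0.202, -0.001, 0.0, -0.001] TCP [0.469 0.276 0.146]
[-0.008, 0.002, 0.602, -0.001, 0.0, -0.001] TCP [0.476 0.263 0.047]
[array([252., 187.]), array([252., 175.]), array([252., 211.])]
```

View pics/w4.png

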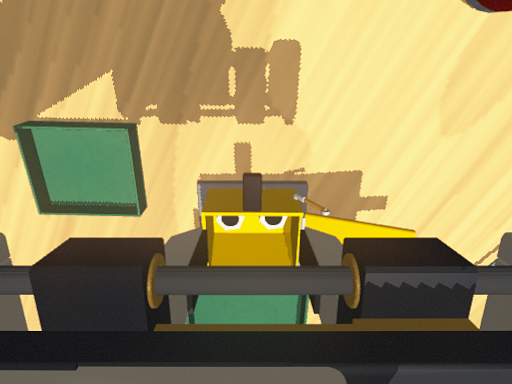

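The tip tab is at x≈252, rows 174–210, matching the prediction. I'll descend.

>>> {"method": "carry_out", "body": {"commands": [[[-0.006,0,0.12,0,0,0],[-0.006,0,0.25,0,0,0],[-0.006,0,0.36,0,0,0],[-0.006,0,0.46,0,0,0],[-0.006,0,0.54,0,0,0],[-0.006,0,0.6,0,0,0],[-0.006,0,0.6,0,0,0],[-0.006,0,0.6,0,0,0]]]}}

```text
time: 9.85
eef_pos: [0.4759, 0.2643, 0.0473]
tcp_rot: [0.968, 0.239, 0.017, 0.073]
contact_force: [0.2, -0.2, 0.0]
opening: 0.546
```

>>> {"method": "carry_out", "body": {"commands": [[[0,0,0,0,0,0],[0,0,0,0,0,0],[0,0,0,0,0,0],[0,0,0,0,0,0],[0,0,0,0,0,0],[0,0,0,0,0,0]]], "grip": -1, "grip_force": 16}}

```text
time: 10.35
eef_pos: [0.4764, 0.2644, 0.0484]
tcp_rot: [0.968, 0.239, 0.019, 0.072]
contact_force: [-0.1, -0.2, 2.4]
opening: 0.2
```

```bash
python3 - <<'E'
from rig import r
from h import *
st=r.state();print(st["time"],st["eef_pos"],st["joint_pos"].round(2),st["opening"],st["contact_force"])
for i in range(1,13):
    rel(st,[tippose(i*.1,.15-.15*i/12)])
E
```

```text
10.35 [0.47636    0.26442394 0.04835701] [-0.23  0.63 -0.67  1.91  0.69  0.89 -0.81] 0.19985676203976205 [-0.14834928 -0.18082318  2.4092998 ]
[-0.004, 0.012, -0.04, 0.011, -0.002, 0.003] TCP [0.476 0.263 0.059]
[-0.004, 0.025, -0.085, 0.023, -0.002, 0.003] TCP [0.477 0.261 0.07 ]
[-0.004, 0.042, -0.127, 0.035, -0.002, 0.003] TCP [0.478 0.259 0.081]
[-0.004, 0.064, -0.168, 0.047, -0.002, 0.003] TCP [0.48  0.256 0.092]
[-0.004, 0.089, -0.206, 0.059, -0.002, 0.003] TCP [0.482 0.251 0.103]
[-0.004, 0.118, -0.242, 0.071, -0.002, 0.003] TCP [0.485 0.246 0.113]
[-0.004, 0.15, -0.274, 0.083, -0.002, 0.003] TCP [0.488 0.24  0.122]
[-0.004, 0.185, -0.303, 0.095, -0.002, 0.003] TCP [0.492 0.233 0.13 ]
[-0.004, 0.223, -0.329, 0.107, -0.002, 0.003] TCP [0.495 0.226 0.138]
[-0.004, 0.264, -0.35, 0.119, -0.002, 0.003] TCP [0.5   0.218 0.145]
[-0.004, 0.306, -0.367, 0.13, -0.002, 0.003] TCP [0.504 0.209 0.15 ]
[-0.004, 0.35, -0.379, 0.142, -0.002, 0.003] TCP [0.509 0.2   0.155]
```

>>> {"method": "carry_out", "body": {"commands": [[[0,0.012,-0.04,0.011,0,0],[0,0.025,-0.085,0.023,0,0],[0,0.042,-0.127,0.035,0,0],[0,0.064,-0.168,0.047,0,0],[0,0.089,-0.206,0.059,0,0],[0,0.118,-0.242,0.071,0,0],[0,0.15,-0.274,0.083,0,0],[0,0.185,-0.303,0.095,0,0],[0,0.223,-0.329,0.107,0,0],[0,0.264,-0.35,0.119,0,0],[0,0.306,-0.367,0.13,0,0],[0,0.35,-0.379,0.142,0,0]]]}}

```text
time: 11.35
eef_pos: [0.5088, 0.2014, 0.1552]
tcp_rot: [0.971, 0.241, 0.0, -0.001]
contact_force: [-2.7, 4.1, -1.2]
opening: 0.192
```

```bash
python3 - <<'E'
from rig import r
from h import *
st=r.state();print(st["time"],st["eef_pos"],st["joint_pos"].round(2),st["opening"],st["contact_force"])
for i in range(0,12):
    rel(st,[tippose(1.2+i*.1,-.3*i/12)])
E
```

```text
11.35 [0.50879805 0.20144844 0.15523359] [ 0.11  0.52 -0.82  1.8   0.44  1.01 -0.4 ] 0.19196784180504345 [-2.73962916  4.12541205 -1.19252022]
[-0.002, 0.006, 0.0, -0.002, -0.001, 0.004] TCP [0.509 0.2   0.155]
[-0.002, 0.048, -0.014, 0.022, -0.001, 0.004] TCP [0.514 0.191 0.159]
[-0.002, 0.092, -0.025, 0.045, -0.001, 0.004] TCP [0.519 0.181 0.161]
[-0.003, 0.136, -0.03, 0.069, -0.001, 0.004] TCP [0.524 0.171 0.163]
[-0.003, 0.18, -0.032, 0.093, -0.001, 0.004] TCP [0.529 0.161 0.163]
[-0.003, 0.225, -0.028, 0.117, -0.0, 0.004] TCP [0.534 0.151 0.162]
[-0.003, 0.268, -0.02, 0.141, -0.0, 0.004] TCP [0.539 0.142 0.16 ]
[-0.003, 0.311, -0.008, 0.165, -0.0, 0.004] TCP [0.544 0.132 0.157]
[-0.004, 0.352, 0.009, 0.189, -0.0, 0.004] TCP [0.549 0.123 0.153]
[-0.004, 0.392, 0.03, 0.213, -0.0, 0.005] TCP [0.554 0.114 0.148]
[-0.004, 0.429, 0.054, 0.236, -0.0, 0.005] TCP [0.558 0.106 0.141]
[-0.004, 0.463, 0.083, 0.26, -0.0, 0.005] TCP [0.562 0.099 0.134]
```

>>> {"method": "carry_out", "body": {"commands": [[[0,0.048,-0.014,0.022,0,0],[0,0.092,-0.025,0.045,0,0],[0,0.136,-0.03,0.069,0,0],[0,0.16,-0.031,0.08,0,0],[0,0.18,-0.032,0.093,0,0],[0,0.2,-0.03,0.105,0,0],[0,0.225,-0.028,0.117,0,0],[0,0.247,-0.024,0.129,0,0],[0,0.268,-0.02,0.141,0,0],[0,0.29,-0.014,0.153,0,0],[0,0.311,-0.008,0.165,0,0],[0,0.332,0,0.177,0,0]]]}}

```text
time: 12.35
eef_pos: [0.5473, 0.1268, 0.1549]
tcp_rot: [0.966, 0.239, -0.023, -0.09]
contact_force: [-5.5, -1.0, 3.9]
opening: 0.195
```

```bash
python3 - <<'E'
from rig import r
from h import *
st=r.state();print(st["time"],st["eef_pos"],st["joint_pos"].round(2),st["opening"],st["contact_force"])
for i in np.arange(7.5,12,.5):
    rel(st,[tippose(1.2+i*.1,-.3*i/12)])
E
```

```text
12.35 [0.54734348 0.12680155 0.15490532] [ 0.39  0.61 -0.89  1.72  0.31  1.05 -0.08] 0.19450947402717275 [-5.47822362 -1.02930244  3.89135315]
[-0.0, -0.004, 0.0, 0.001, 0.002, 0.004] TCP [0.547 0.128 0.155]
[-0.0, 0.017, 0.005, 0.013, 0.002, 0.004] TCP [0.549 0.123 0.153]
[-0.0, 0.039, 0.011, 0.025, 0.002, 0.004] TCP [0.551 0.119 0.15 ]
[-0.0, 0.06, 0.018, 0.037, 0.002, 0.004] TCP [0.554 0.114 0.148]
[-0.001, 0.081, 0.027, 0.049, 0.002, 0.004] TCP [0.556 0.11  0.145]
[-0.001, 0.101, 0.036, 0.061, 0.002, 0.004] TCP [0.558 0.106 0.141]
[-0.001, 0.121, 0.046, 0.073, 0.002, 0.004] TCP [0.56  0.102 0.138]
[-0.001, 0.14, 0.058, 0.085, 0.002, 0.004] TCP [0.562 0.099 0.134]
[-0.001, 0.159, 0.07, 0.097, 0.002, 0.004] TCP [0.564 0.095 0.13 ]
```

>>> {"method": "carry_out", "body": {"commands": [[[0,0.019,0.005,0.013,0,0],[0,0.041,0.011,0.025,0,0],[0,0.062,0.018,0.037,0,0],[0,0.083,0.027,0.049,0,0],[0,0.103,0.036,0.061,0,0],[0,0.123,0.046,0.073,0,0],[0,0.14,0.058,0.085,0,0],[0,0.14,0.058,0.085,0,0],[0,0.14,0.058,0.085,0,0],[0,0.14,0.058,0.085,0,0],[0,0.14,0.058,0.085,0,0]]]}}

```text
time: 13.27
eef_pos: [0.5627, 0.0969, 0.1336]
tcp_rot: [0.962, 0.237, -0.033, -0.131]
contact_force: [-2.8, -6.3, 2.3]
opening: 0.198
```

>>> {"method": "carry_out", "body": {"commands": [[[0,0,0,0,0,0],[0,0,0,0,0,0],[0,0,0,0,0,0],[0,0,0,0,0,0],[0,0,0,0,0,0],[0,0,-0.15,0,0,0],[0,0,-0.3,0,0,0],[0,0,-0.45,0,0,0],[0,0,-0.6,0,0,0],[0,0,-0.6,0,0,0],[0,0,-0.6,0,0,0]]], "grip": 0.1}}

```text
time: 14.18
eef_pos: [0.5835, 0.0628, 0.2805]
tcp_rot: [0.962, 0.238, -0.03, -0.132]
contact_force: [-1.0, 0.1, -1.7]
opening: 0.552
```

```bash
python3 - <<'E'
from rig import r
from h import *
st=r.state();print(st["time"],st["eef_pos"],st["joint_pos"].round(2),st["opening"],st["contact_force"])
a=r.capture("wrist");b=r.capture("scene")[100:250,210:410]
cv2.imwrite("pics/w5.png",np.hstack([cv2.resize(a,(400,300)),cv2.resize(b,(400,300))])[:,:,::-1])
E
```

```text
14.1833 [0.58345404 0.06275575 0.28052676] [ 0.54  0.58 -0.95  1.45  0.2   1.37  0.1 ] 0.5516310613642846 [-0.97087244  0.10895778 -1.73895076]
```

View pics/w5.png

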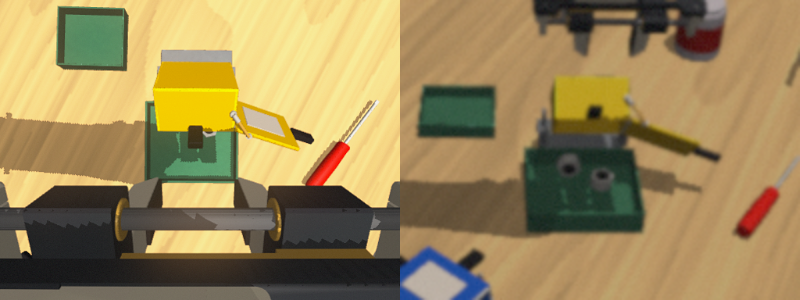

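The nuts are in the tray at about (568,165) and (601,180) in the right panel, with the lid open. I'll let it settle and check that nothing is moving.

>>> {"method": "carry_out", "body": {"commands": [[[0,0,-0.2,0,0,0],[0,0,-0.2,0,0,0],[0,0,-0.2,0,0,0],[0,0,-0.2,0,0,0],[0,0,-0.2,0,0,0],[0,0,-0.2,0,0,0],[0,0,-0.2,0,0,0],[0,0,-0.2,0,0,0],[0,0,-0.2,0,0,0],[0,0,-0.2,0,0,0]]]}}

```text
time: 15.12
eef_pos: [0.5883, 0.0507, 0.3263]
tcp_rot: [0.962, 0.238, -0.033, -0.133]
contact_force: [0.2, 0.2, -0.1]
opening: 0.549
```

```bash
python3 - <<'E'
from rig import r
from h import *
a=r.capture("scene")
for _ in range(8): b=r.capture("scene")
d=cv2.absdiff(a,b)[165:220,265:335];print(d.max(),d.mean(),r.state()["contact_force"],r.state()["time"])
cv2.imwrite("pics/w6.png",cv2.resize(b[140:280,190:340],(750,590)[:2],interpolation=cv2.INTER_CUBIC)[:,:,::-1])
E
```

```text
22 2.6085714285714285 [ 0.43292908 -0.25712827 -0.51843136] 15.5667
```

View pics/w6.png

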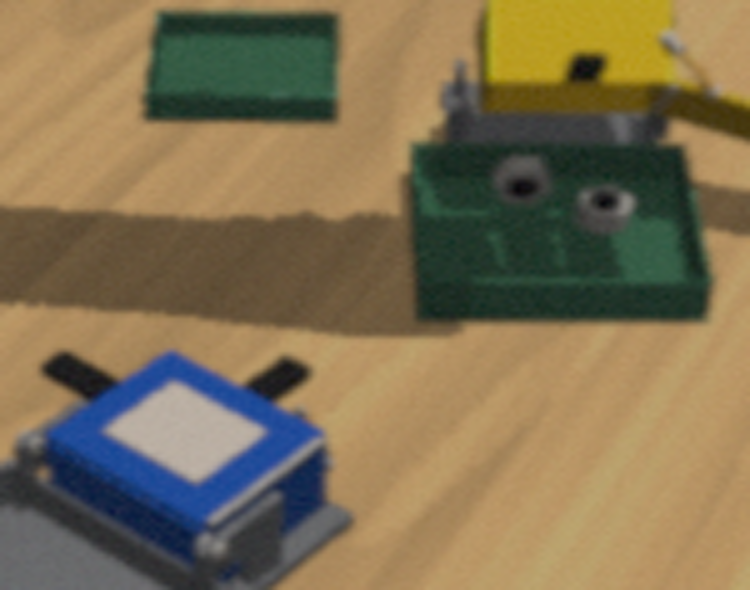

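Both nuts are at rest in the tray at (521,182) and (605,205); one leans on the tub-side wall. The blue lid is shut and the frame differences are only noise. I'm handing in.

```bash
python3 -c "
from rig import r
print(r.hand_in(), r.state()['time'])"
```

```text
the job is handed in; nothing more can be done
the job is handed in; nothing more can be done
```

I opened the yellow lid by its tab to about 2.15 rad and let go, and it stayed open. I then tipped the tub by its side tab to about 2.3 rad, let go and backed the arm clear. The job was handed in at about 15.6 s of robot time, and the interface gives no verdict.

- **Nuts:** in the last pictures both lie in the large green tray. One seems to lean on the tub-side wall, but it looks inside the tray and below the rim. Comparing two pictures about 0.4 s apart showed only image noise.
- **Lids:** the yellow lid is still open and the blue tub is shut. I judged both from pictures; the lid and tub angles could not be read directly.
- **Contact:** the contact force was about 0.7 N, at noise level, so the robot is touching nothing.
- **Disagreements:** the wrist view put the tub about 4 mm from the first top-view estimate, so I corrected by about 3 mm. When the gripper first closed on the lid tab there was a side force of about 21 N. It dropped once I realigned the gripper.

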